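# Set the index table to the pegged line and lock it

## Task

Set the index table for the next job: push its upright handle round until the dial's pointer lines up with the scale line that the steel set peg stands behind, and let it rest there. Then press the lock pin on the bracket at the back straight down, fully home, so that the dial is locked at that line. This is pushing work only: leave the set peg in its bush and the things around the table where they are, and never pull the lock pin up.

Things in the scene. Friction and masses are not known exactly. Their poses are not given: they have to be found in the camera images.
- index_base: the fixed index table, bolted down: aluminium plate 262 x 250 x 12 mm, on it a round steel scale ring (240 mm across, top face 24 mm above the bench) with the dial in its middle. Origin: on the dial's axis at bench height. -x points to the front (middle of the scale, 0 degrees), +x to the lock-pin bracket at the back, z up
- dial_centre (a point): the dial's axis at its top face, 30 mm above the bench. Scale on the ring round it, 75 degrees either side of the front: short thin lines every 5 degrees, long thick ones every 15. Outside each long line from -60 to +60 stands a dark bush, 18 mm across, 110 mm from the axis; eight have low black plugs (tops 35 mm above the bench), one the set peg
- set_peg: plain steel peg, knurled head 15 mm across, loose in the bush at 30, 45 or 60 degrees to either side of the front; differs each time. It marks the target line, which runs radially from the dial's axis to the peg's axis. Origin: on the peg's axis at its foot, 24 mm above the bench; its top is 70 mm above the bench
- dial (a joint): angle of the dial, rad: 0 with the pointer to the front (-x of the index table), growing counter-clockwise seen from above; range -1.35 to 1.35. It has an even drag (about 3 N at the handle) and stays where it is left
- pointer_tip (a point): tip of the dial's pointer, a dark flat tapered plate with a fine white centre line; 90 mm from the axis, 33 mm above the bench. Its x runs outward along the pointer, z up. At the target line the dial's axis, this tip and the set peg lie on one line seen from above
- handle_top (a point): centre of the top of the turning handle, an upright black post 16 mm across on the pointer's centre line, 58 mm from the dial's axis. Top 76 mm above the bench; the straight part begins 45 mm above the bench, below it a taper and a collar 22 mm across. The nest in the dial's middle (radius 24 mm, two short dowels) reaches 50 mm above the bench
- lock_pin (a joint): travel of the lock pin, m: 0 raised, growing downward, 0.016 home (head on the bracket). Stays where left (drag 3 N, press up to 15 N). Its 12 mm tapered nose fits the dial's 13 mm rim slots, one per 15 degrees, so it goes home only with the pointer at a long line; it draws the dial in over the last 2.5 degrees or so, else stops on a tooth after 2 to 3 mm. Once in, it locks the dial
- pin_head (a point): centre of the top of the lock pin's black mushroom head, 26 mm across, 81 mm from the dial's axis at the back of the table; 90 mm above the bench when raised, 74 mm when home. The grey bracket under it is 34 to 40 mm wide and 60 mm high
- oil_bottle: bystander: white dropper bottle with a pointed red cap, 41 mm across, 120 mm high, to the left of the table. Origin: centre of its underside
- hex_key: bystander: black bent hex key, 32 x 92 x 6 mm, lying to the left of the table. Origin: centre of its underside
- loose_knob: bystander: black star knob standing on its lobes, threaded stem up, 37 mm across, 54 mm high, to the right of the table. Origin: centre of its underside
- clamp_block: bystander: white thick-walled square tube, 50 x 92 x 50 mm, lying to the right of the table. Origin: centre of its underside

How it is judged:
By the outcome, as a careful person would: the job done as asked, in the order asked, and still so for the second after the job is handed in, with the robot touching nothing.
It also fails if it takes over 45 s, if anything falls off the work surface, if the arm or the gripper's body presses on something with over 40 N, if the wrist force passes 120 N, or if a joint passes its speed limit or range.

## Robot

A 6-joint arm with a two-finger parallel gripper is mounted at the origin on the work surface; the furniture and walls round the work are solid. World frame = base frame: x ahead of the robot, y to its left, z up, the work surface at z = 0. Lengths are in m, angles in rad, forces in N, time in s.
With the tool pointing down it reaches from about 0.25 to 0.725 m from the base axis. Payload 4 kg.
Tool frame: the origin (TCP) lies at the very end of the fingers, on their centre line; the grasp point (between the pads) lies 19 mm behind it; z points along the fingers, y is the line along which they close (so a half turn about z gives the same grasp; the last joint's range is limited). The gripper opens to 85 mm and grips with 20 to 120 N. Pads are 22 mm wide; open, the fingers measure 114 mm over their backs; the gripper's body (76 mm by 85 mm) begins 54 mm behind the grasp point. The pads swing forward as they close: fully open they stand 13 mm farther back than shut.
Start: joints at [-1.258, 0.241, 0.005, 1.335, 0, 1.571], TCP at [0.154, -0.476, 0.231] pointing down, gripper open.
Joint ranges: [-2.72, 2.72], [-1.05, 1.87], [-1.09, 1.28], [-1.99, 2.15], [-1.42, 1.44], [-3.14, 3.14]. Speed limits (rad/s): [2.79, 2.79, 3.14, 3.14, 3.14, 3.14].

## Interface

Orientations are given as a unit quaternion [x, y, z, w].
In Python, from workcell import telemetry, vision, workorder gives the robot as it stands.
- The arm moves only by the shell command python3 -m inch 'ROWS'. ROWS is JSON, a list of rows, each a list of 3 entries, a list of its own where there are three numbers: the turn, a rotation vector about the tool's x, y, z scaled (see below), then the shift along the tool's x, y, z scaled (see below), then the closure, from -1 (fully open) to 1 (shut). A call has 1 to 10 rows; each row shifts and turns the commanded pose from where the row before left it, along the tool's axes as they then stand; what a row does not reach is not made up. The controller multiplies each number of a shift by 0.3 m and each number of a turn by 360 degrees. A row lasts 1/12 s, in which the tool goes at most 41.7 mm and 7.16 degrees, less where a joint would pass 70% of its speed; a pose out of reach is approached as far as the arm can. A call with a number of a shift or a turn outside -1 to 1 is refused whole. A call with a gripper value outside its range is refused whole. The fingers move at their own pace and stop on an object; the grip force is fixed at half the most. Time passes only in rows, so rows that do not move let the fingers close. It gives the time, the measured TCP pose, the force, the opening and the grip force at its end, in the units of the state.
- telemetry.get_obs(): the state, without advancing time (a new reading comes with each control period).
- vision.camera(name): name is "scene" or "top" or "wrist"; returns a dict with "img" (420x560x3 uint8, red, green, blue), "fov_y" (degrees; the focal length in pixels is half the picture's height over the tangent of half this angle, whatever the lens; pixels are square), "cx", "cy" (the principal point, pixels), "pose" (4x4, takes a point from camera to world coordinates). Camera axes: x right, y up, looking along -z (the intrinsics and any distortion apply to the point x, -y, -z); pixel columns grow to the right and rows downward; lengths in m; the calibration is good to about 2 mm. A picture is of the moment at which its call begins. There is no depth.
- workorder.job_done(): hands the job in; it is judged then, once.
The state is a dict: "clock": time; "joint_pos": joint angles; "joint_vel": joint speeds; "tau": joint torques, N m; "eef_pos": TCP position; "tool_rot": TCP orientation; "ft_force": force on the tool from outside, world axes, zero at the start; "ft_torque": the same for the moment, N m; "grip_width": finger opening in m; "grasp_force": force on a finger pad.
Only numpy, scipy, OpenCV 4.12 (cv2) and the standard library are available. Lean on these libraries where they do the work, as an engineer would, in place of code of your own. Each camera call takes 0.05 s, during which the arm holds its last target. There are 200 camera calls.

## Working session

There is one attempt and no reset: what is moved stays moved. The work goes in short steps, Python scripts to look and compute and a shell command to move; the robot and the scene stay as the last step left them, time stands still between calls to the robot, and variables do not carry over. Pictures are saved under pics/ and viewed, at most 10 in all, crops included, and the job is handed in when it is done.

```bash
mkdir -p pics; cat > h.py <<'E'
from workcell import telemetry, vision, workorder
import cv2, numpy as np
def snap(n,f):
    c=vision.camera(n); cv2.imwrite(f'pics/{f}.png',c['img'][:,:,::-1]); np.savez(f'pics/{f}.npz',**{k:v for k,v in c.items()}); return c
E
python3 - <<'E'
from h import *
for n in ('scene','top'):
    c=snap(n,n+'0'); print({k:v for k,v in c.items() if k!='img'})
print(telemetry.get_obs())
E
```

```text
{'fov_y': 51.551409831535025, 'cx': 285.7049283825995, 'cy': 209.60429913052403, 'pose': array([[-0.75432993,  0.25611887, -0.60447455, -0.0711032 ],
       [-0.65614289, -0.32430362,  0.68139832,  0.78070764],
       [-0.02151431,  0.91062082,  0.4126825 ,  0.47061162],
       [ 0.        ,  0.        ,  0.        ,  1.        ]])}
{'fov_y': 53.29907675762821, 'cx': 280.70307265297964, 'cy': 206.36641624218848, 'pose': array([[ 0.00969991,  0.98055494, -0.19600492,  0.37897515],
       [-0.99995084,  0.00910905, -0.00391573,  0.10695538],
       [-0.00205417,  0.19603326,  0.98059509,  0.92399838],
       [ 0.        ,  0.        ,  0.        ,  1.        ]])}
{'clock': 0.1, 'joint_pos': array([-1.25799856e+00,  2.41359217e-01,  3.88138590e-03,  1.33520602e+00,
       -4.34344770e-05,  1.57079756e+00]), 'joint_vel': array([ 4.48631273e-05, -2.02907829e-03,  3.70794619e-03,  2.41843335e-04,
        7.42562169e-04, -1.17997567e-03]), 'tau': array([ 1.39415074e-04, -3.73137975e+01,  2.53009915e+01,  1.08690016e-02,
       -5.08271194e-05,  9.92223733e-06]), 'eef_pos': array([ 0.15367685, -0.47521186,  0.23049977]), 'tool_rot': array([ 9.87794257e-01,  1.55761405e-01, -1.68454897e-04, -9.28859225e-04]), 'ft_force': array([-0.18017216,  0.19801506,  0.37984326]), 'ft_torque': array([0.01148968, 0.04327596, 0.05793274]), 'grasp_force': 0.0, 'grip_width': 0.08557665472783675}
```

View pics/top0.png

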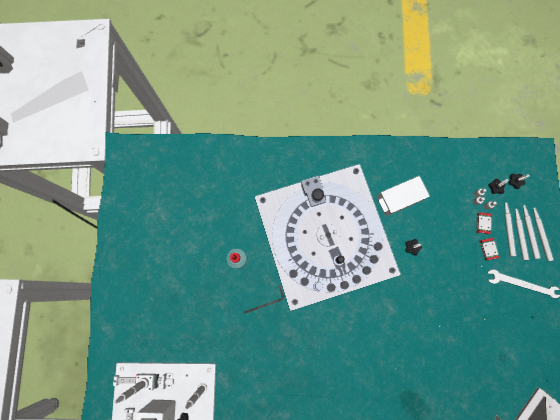

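View pics/scene0.png

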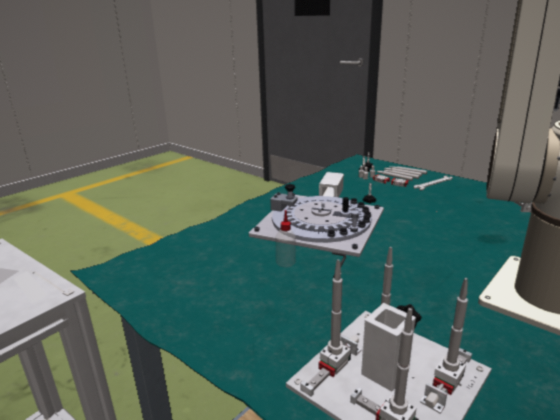

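Top: the table centre is near (327,236), the lock-pin head near (318,194) and the handle near (340,260). The bushes form an arc from (293,273) to (377,246). The scene view shows the table at about (320,215), too coarse to measure from. I'll zoom the top view.

```bash
python3 - <<'E'
from h import *
i=cv2.imread('pics/top0.png')[155:315,245:415]
cv2.imwrite('pics/z1.png',cv2.resize(i,None,fx=3.7,fy=3.7,interpolation=cv2.INTER_CUBIC))
E
```

```text
(no output)
```

View pics/z1.png

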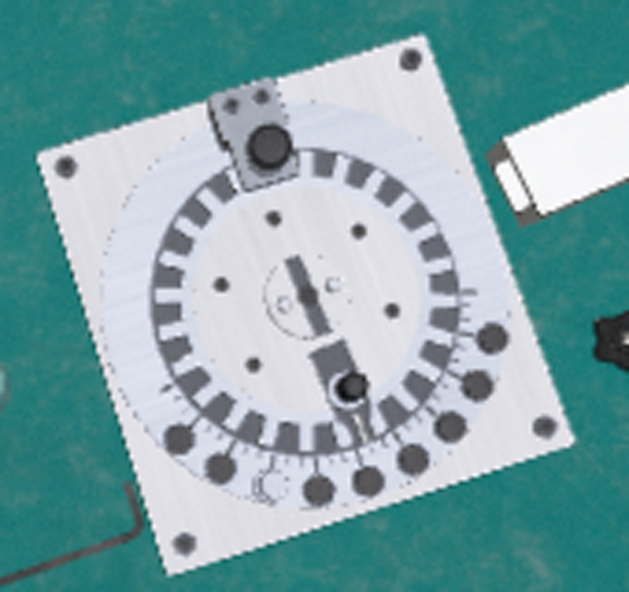

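Zoomed: the plugs are dark, and the pale set peg is at crop (270,486), third bush from the left, so the target is -30° (clockwise). The pointer is close to the front, and the pin head is at (270,147). Next I'll fit the table pose.

```bash
cat >> h.py <<'E'
from scipy.optimize import least_squares
def ray(c,uv,z):
    f=210/np.tan(np.radians(c['fov_y'])/2); uv=np.atleast_2d(uv)
    d=np.c_[(uv[:,0]-c['cx'])/f,-(uv[:,1]-c['cy'])/f,-np.ones(len(uv))]@c['pose'][:3,:3].T
    o=c['pose'][:3,3]; return o+d*((z-o[2])/d[:,2])[:,None]
def proj(c,p):
    f=210/np.tan(np.radians(c['fov_y'])/2); q=(np.atleast_2d(p)-c['pose'][:3,3])@c['pose'][:3,:3]
    return np.c_[c['cx']+f*q[:,0]/-q[:,2],c['cy']-f*q[:,1]/-q[:,2]]
def pol(r,deg,z): # table frame; deg dial angle
    a=np.pi+np.radians(deg); return np.c_[r*np.cos(a),r*np.sin(a),np.full(np.shape(a),z)]
def toW(p,P):
    c,s=np.cos(p[2]),np.sin(p[2]); return P@np.array([[c,s,0],[-s,c,0],[0,0,1]])+[p[0],p[1],0]
E
python3 - <<'E'
from h import *
c=dict(np.load('pics/top0.npz'))
z=np.array([(492,338),(477,385),(451,427),(413,459),(368,482),(319,490),(221,467),(179,439),(270,147)],float)
uv=z/3.7+[245,155]
ang=np.array([60,45,30,15,0,-15,-45,-60.])
M=np.r_[pol(.110,ang,.035),[[.081,0,.090]]]
r=least_squares(lambda p:(proj(c,toW(p,M))-uv).ravel(),[.4,0,.2])
print(r.x,np.degrees(r.x[2]),r.fun.reshape(-1,2).round(2))
p=r.x
h=ray(c,np.array([350,383])/3.7+[245,155],.076)[0]-[p[0],p[1],0]
print('handle ang',np.degrees(np.arctan2(h[1],h[0])-p[2]-np.pi)%360, np.hypot(*h[:2]))
print(toW(p,np.r_[pol(.058,np.array([0,-30.]),.076),pol(.11,np.array([-30.]),.07),[[.081,0,.09],[0,0,.03]]]).round(4))
E
```

```text
[0.49478195 0.00974309 0.31551256] 18.077538016571243 [[ 0.41 -0.05]
 [ 0.4   0.02]
 [ 0.08 -0.07]
 [ 0.2   0.19]
 [ 0.09 -0.12]
 [-0.16  0.16]
 [-0.4   0.38]
 [-0.35 -0.02]
 [-0.26 -0.55]]
handle ang 1.9983236357802525 0.05578462223171412
[[ 0.4396 -0.0083  0.076 ]
 [ 0.438   0.0217  0.076 ]
 [ 0.3872  0.0325  0.07  ]
 [ 0.5718  0.0349  0.09  ]
 [ 0.4948  0.0097  0.03  ]]
```

```bash
python3 -m inch '[[[0,0,0],[0.1,-0.067,0],1],[[0,0,0],[0.1,-0.067,0],1],[[0,0,0],[0.1,-0.067,0],1],[[0,0,0],[0.1,-0.067,0],1],[[0,0,0],[0.1,-0.067,0],1],[[0,0,0],[0.1,-0.067,0],1],[[0,0,0],[0.1,-0.067,0],1],[[0,0,0],[0.1,-0.067,0],1],[[0,0,0],[0.1,-0.067,0],1],[[0,0,0],[0.1,-0.067,0],1]]'
python3 -m inch '[[[0,0,0],[0.1,-0.067,0],1],[[0,0,0],[0.1,-0.067,0],1],[[0,0,0],[0.1,-0.067,0],1],[[0,0,0],[0.1,-0.067,0],1],[[0,0,0],[0,0,0],1],[[0,0,0],[0,0,0],1]]'
cat >> h.py <<'E'
def where(p):
    o=telemetry.get_obs(); e=o['eef_pos']-[p[0],p[1],0]; c,s=np.cos(p[2]),np.sin(p[2])
    print('t',round(o['clock'],2),'table',[round(v,4) for v in (c*e[0]+s*e[1],-s*e[0]+c*e[1],e[2])],'grip',round(o['grip_width'],4),'q',o['tool_rot'].round(4),'F',o['ft_force'].round(1))
P0=np.array([0.49478,0.00974,0.31551])
E
python3 - <<'E'
from h import *
c=snap('wrist','w1');print(c['fov_y'],c['cx'],c['cy'],c['pose'].round(4)); where(P0)
E
```

```text
clock: 0.93
eef_pos: [0.3779, -0.1905, 0.2311]
tool_rot: [0.988, 0.156, -0.0, -0.0]
ft_force: [1.5, -0.1, 0.3]
grip_width: 0.0001
grasp_force: 0.0
clock: 1.43
eef_pos: [0.4673, -0.0772, 0.2305]
tool_rot: [0.987, 0.158, -0.001, -0.0]
ft_force: [-0.5, 0.3, -0.5]
grip_width: 0.0003
grasp_force: 0.0
65.78499787563031 281.72439212531924 201.292910881774 [[ 3.112e-01  9.095e-01  2.756e-01  5.369e-01]
 [-9.503e-01  2.981e-01  8.940e-02 -5.450e-02]
 [-8.000e-04 -2.897e-01  9.571e-01  3.734e-01]
 [ 0.000e+00  0.000e+00  0.000e+00  1.000e+00]]
t 1.48 table [np.float64(-0.0541), np.float64(-0.0748), np.float64(0.2306)] grip 0.0001 q [ 9.876e-01  1.567e-01 -1.000e-03 -1.000e-04] F [-0.6  0.3  0.4]
```

View pics/w1.png

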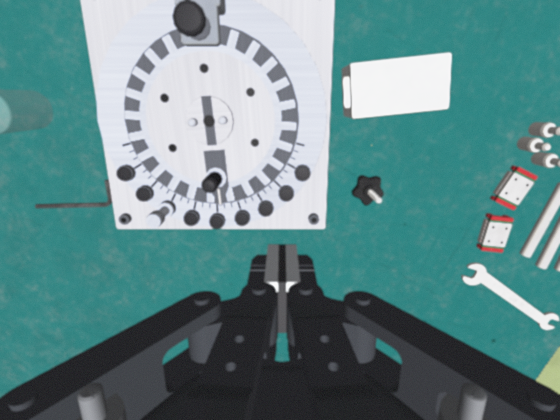

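Wrist view: plugs are at (302,172) round to (125,172), the peg head near (168,206), the handle top at (211,183) and the pin head at (189,18). This agrees with a -30° target.

```bash
python3 - <<'E'
from h import *
t=dict(np.load('pics/top0.npz'));w=dict(np.load('pics/w1.npz'))
zt=np.array([(492,338),(477,385),(451,427),(413,459),(368,482),(319,490),(221,467),(179,439),(270,147),(350,383)],float)/3.7+[245,155]
zw=np.array([(302,172),(286,192),(265,208),(242,217),(217,221),(191,217),(144,193),(125,172),(189,18),(211,182)],float)
ang=np.array([60,45,30,15,0,-15,-45,-60.]); M=np.r_[pol(.110,ang,.035),[[.081,0,.090]]]
r=least_squares(lambda p:(proj(w,toW(p,M))-zw[:-1]).ravel(),[.4948,.0097,.3155])
print(r.x,r.fun.reshape(-1,2).round(1).tolist())
def P(c):
    f=210/np.tan(np.radians(c['fov_y'])/2);K=np.array([[f,0,c['cx']],[0,f,c['cy']],[0,0,1]]);R=c['pose'][:3,:3]@np.diag([1,-1,-1.]);return K@np.c_[R.T,-R.T@c['pose'][:3,3]]
X=cv2.triangulatePoints(P(t),P(w),zt.T,zw.T);X=(X[:3]/X[3]).T;print(X.round(4))
p=r.x;h=ray(w,zw[-1],.076)[0]-[p[0],p[1],0]
print('handle',(np.degrees(np.arctan2(h[1],h[0])-p[2]-np.pi)+180)%360-180,np.hypot(*h[:2]));where(p)
E
```

```text
[0.49954589 0.00966918 0.31747302] [[1.4, 0.4], [0.9, 1.2], [1.0, 0.6], [0.2, 1.0], [-0.3, 0.2], [-0.3, 1.1], [-1.0, 0.3], [-1.2, 0.6], [-0.5, -3.0]]
[[ 0.4738 -0.0997  0.02  ]
 [ 0.4464 -0.0901  0.0196]
 [ 0.422  -0.0733  0.0236]
 [ 0.4036 -0.0511  0.0237]
 [ 0.3904 -0.0251  0.0246]
 [ 0.386   0.0035  0.0261]
 [ 0.3983  0.0592  0.0289]
 [ 0.4143  0.0833  0.0281]
 [ 0.5728  0.0345  0.0878]
 [ 0.4437 -0.0113  0.0604]]
handle 5.958012802172391 0.05583560046442166
t 1.48 table [np.float64(-0.0588), np.float64(-0.0732), np.float64(0.2306)] grip 0.0001 q [ 9.876e-01  1.567e-01 -1.000e-03 -1.000e-04] F [-0.6  0.3  0.4]
```

```bash
cat > fit.py <<'E'
from h import *
t=dict(np.load('pics/top0.npz'));w=dict(np.load('pics/w1.npz'))
zt=np.array([(492,338),(477,385),(451,427),(413,459),(368,482),(319,490),(221,467),(179,439),(270,147),(350,383)],float)/3.7+[245,155]
zw=np.array([(302,172),(286,192),(265,208),(242,217),(217,221),(191,217),(144,193),(125,172),(189,18),(211,182)],float)
ang=np.array([60,45,30,15,0,-15,-45,-60.])
def dist(c,p,k):
    u=proj(c,p)-[c['cx'],c['cy']]; f=210/np.tan(np.radians(c['fov_y'])/2); r2=(u**2).sum(1)/f/f
    return u*(1+k*r2)[:,None]+[c['cx'],c['cy']]
def res(q):
    p=q[:3]; M=toW(p,np.r_[pol(.110,ang,q[3]),[[.081,0,.090]],pol(.058,np.array([q[4]]),.076)])
    return np.r_[(dist(t,M,q[5])-zt).ravel(),(dist(w,M+np.r_[q[7:9],0],q[6])-zw).ravel(),(q[3]-.033)/.003,q[5]/.1,q[6]/.1,q[7:9]/.002]
r=least_squares(res,[.4948,.0097,.3155,.033,2,0,0,0,0],x_scale=[.01,.01,.01,.01,1,.1,.1,.002,.002])
print(r.x.round(4)); print(r.fun[:20].reshape(-1,2).round(1).tolist()); print(r.fun[20:40].reshape(-1,2).round(1).tolist())
E
python3 fit.py
```

```text
[ 4.9540e-01  1.0400e-02  3.1850e-01  3.3600e-02  5.6445e+00  2.2500e-02
 -4.4400e-02  4.3000e-03  2.0000e-04]
[[0.1, -0.4], [0.2, -0.3], [-0.1, -0.4], [0.0, -0.1], [-0.1, -0.4], [-0.3, -0.1], [-0.6, 0.2], [-0.5, -0.2], [-0.7, -0.8], [1.9, 0.1]]
[[0.6, -0.3], [0.2, 0.3], [0.4, -0.3], [-0.3, 0.2], [-0.6, -0.6], [-0.3, 0.2], [-0.1, -0.3], [0.4, 0.3], [0.0, -0.2], [-0.6, 1.8]]
```

```bash
python3 -m inch '[[[0,0,0],[0,0,0.119],1],[[0,0,0],[0,0,0.119],1],[[0,0,0],[0,0,0.119],1],[[0,0,0],[0,0,0.119],1],[[0,0,0],[0,0,0.119],1],[[0,0,0],[0,0,0],1]]'
python3 -m inch '[[[0,0,0],[0,-0.05,0],1],[[0,0,0],[0,-0.05,0],1],[[0,0,0],[0,-0.04,0],1],[[0,0,0],[0,-0.03,0],1],[[0,0,0],[0,-0.03,0],1],[[0,0,0],[0,-0.02,0],1],[[0,0,0],[0,-0.01,0],1],[[0,0,0],[0,0,0],1],[[0,0,0],[0,0,0],1]]'
python3 - <<'E'
from h import *
where(P0); c=snap('wrist','w2');snap('top','top2'); where(P0)
E
```

```text
clock: 1.98
eef_pos: [0.46, -0.0791, 0.0468]
tool_rot: [0.988, 0.154, -0.006, -0.002]
ft_force: [-1.6, -0.4, -1.1]
grip_width: -0.0
grasp_force: 0.0
clock: 2.73
eef_pos: [0.4459, -0.0125, 0.053]
tool_rot: [0.988, 0.156, 0.0, -0.001]
ft_force: [-0.0, -0.1, -0.6]
grip_width: 0.0001
grasp_force: 0.0
t 2.73 table [np.float64(-0.0534), np.float64(-0.006), np.float64(0.053)] grip 0.0001 q [ 9.877e-01  1.561e-01  4.000e-04 -6.000e-04] F [-0.  -0.1 -0.6]
t 2.83 table [np.float64(-0.0537), np.float64(-0.0062), np.float64(0.0527)] grip -0.0002 q [ 9.878e-01  1.558e-01 -0.000e+00 -4.000e-04] F [0.2 1.3 0.8]
```

View pics/w2.png

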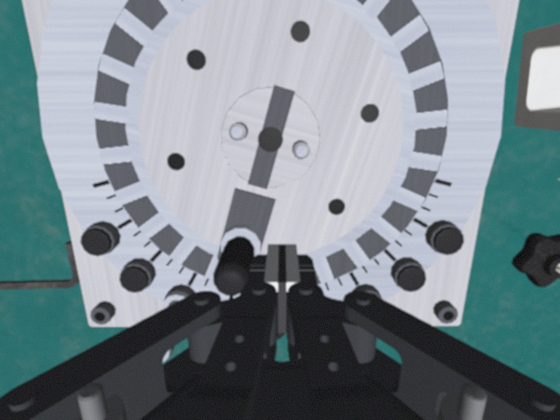

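Wrist view: the closed fingers touch the handle at (235,265). The nest slot runs from (285,90) to (258,185), so the dial is near -15.5°. I'll push about 12.6 mm further, then back off and look.

```bash
python3 -m inch '[[[0,0,0],[0,-0.012,0],1],[[0,0,0],[0,-0.012,0],1],[[0,0,0],[0,-0.01,0],1],[[0,0,0],[0,-0.008,0],1],[[0,0,0],[0,0,0],1],[[0,0,0],[0,0,0],1]]'
python3 -m inch '[[[0,0,0],[0,0.06,0],1],[[0,0,0],[0,0.1,0],1],[[0,0,0],[-0.08,0.08,-0.08],1],[[0,0,0],[-0.08,0,-0.1],1],[[0,0,0],[-0.08,0,-0.08],1],[[0,0,0],[0,0,0],1],[[0,0,0],[0,0,0],1]]'
python3 - <<'E'
from h import *
where(P0); c=snap('wrist','w3');where(P0)
i=c['img'][:,:,::-1][0:260,60:360]
cv2.imwrite('pics/z3.png',cv2.resize(c['img'][:300,80:480,::-1],None,fx=2,fy=2,interpolation=cv2.INTER_CUBIC))
E
```

```text
clock: 3.33
eef_pos: [0.4421, -0.0009, 0.053]
tool_rot: [0.988, 0.156, 0.0, -0.0]
ft_force: [2.3, -2.6, -0.5]
grip_width: -0.0001
grasp_force: 1.3
clock: 3.92
eef_pos: [0.3948, -0.0916, 0.1316]
tool_rot: [0.988, 0.155, 0.001, -0.0]
ft_force: [0.6, 0.1, 0.5]
grip_width: -0.0001
grasp_force: 0.0
t 3.92 table [np.float64(-0.1264), np.float64(-0.0653), np.float64(0.1316)] grip -0.0001 q [ 9.879e-01  1.552e-01  8.000e-04 -4.000e-04] F [0.6 0.1 0.5]
t 3.97 table [np.float64(-0.1261), np.float64(-0.0651), np.float64(0.1307)] grip 0.0001 q [ 9.878e-01  1.556e-01  3.000e-04 -6.000e-04] F [ 0.6  1.1 -0.8]
```

View pics/z3.png

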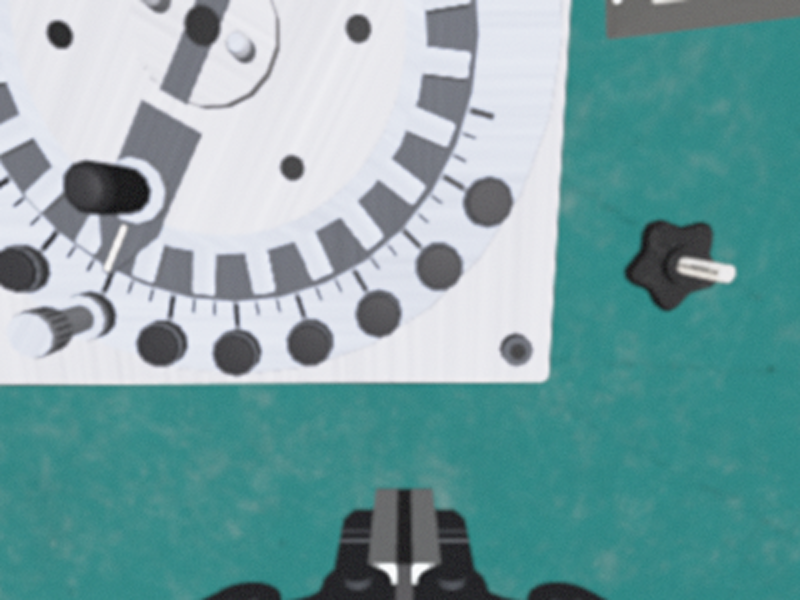

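The pointer's white line ends at crop (108,270), right at the -30° line (109,282), with the peg's bush just outside it. I'll quantify this.

```bash
python3 - <<'E'
from h import *
w=dict(np.load('pics/w3.npz'))
f=lambda L:(np.array(L,float)+.5)/2-.5+[80,0]
L=f([(482,113),(454,184),(412,241),(360,282),(301,305),(237,313),(172,307),(109,282),(50,240)]);a=np.array([75,60,45,30,15,0,-15,-30,-45.])
B=f([(488,201),(439,266),(378,313),(310,342)]);b=np.array([60,45,30,15.])
def dist(p,k):
    u=proj(w,p)-[w['cx'],w['cy']]; F=210/np.tan(np.radians(w['fov_y'])/2); r2=(u**2).sum(1)/F/F
    return u*(1+k*r2)[:,None]+[w['cx'],w['cy']]
def res(q):
    T=lambda M:dist(toW(q[:3],M)+[0,0,q[4]],q[5])
    return np.r_[(T(pol(q[3],a,.024))-L).ravel(),.5*(T(pol(.11,b,.0345))-B).ravel(),q[4]/.004,q[5]/.05]
r=least_squares(res,[.495,.01,.316,.096,0,0],x_scale=[.01,.01,.01,.01,.01,.1]);q=r.x
print(q.round(4),r.fun[:18].reshape(-1,2).round(1).tolist())
for uv,z in (((124,228),.033),((116,249),.033),((108,270),.033),((202,26),.03),((237,313),.024)):
    s=least_squares(lambda s:(dist(toW(q[:3],pol(s[0],s[1:2]*100,z))+[0,0,q[4]],q[5])-f([uv])).ravel(),[.05,-.3]).x
    print(uv,'r',s[0].round(4),'deg',(s[1]*100).round(2))
where(P0)
E
```

```text
[ 0.4984  0.0106  0.315   0.0968 -0.0024  0.0075] [[0.1, 0.6], [0.0, -0.5], [0.2, -0.9], [0.2, -0.7], [-0.0, 0.5], [0.1, 0.8], [0.1, -0.3], [-0.1, -0.3], [-0.0, 0.1]]
(124, 228) r 0.0733 deg -29.6
(116, 249) r 0.0817 deg -29.39
(108, 270) r 0.0902 deg -29.23
(202, 26) r -0.0032 deg 55.7
(237, 313) r 0.0961 deg -0.03
t 3.97 table [np.float64(-0.1261), np.float64(-0.0651), np.float64(0.1307)] grip 0.0001 q [ 9.878e-01  1.556e-01  3.000e-04 -6.000e-04] F [ 0.6  1.1 -0.8]
```

The dial is at about -29.4° against -30°, well within the pin's draw-in. Now I'll go above the lock pin.

```bash
python3 -m inch '[[[0,0,0],[0,0,-0.065],1],[[0,0,0],[0.1,-0.031,0],1],[[0,0,0],[0.1,-0.031,0],1],[[0,0,0],[0.1,-0.031,0],1],[[0,0,0],[0.1,-0.031,0],1],[[0,0,0],[0.1,-0.031,0],1],[[0,0,0],[0.1,-0.031,0],1],[[0,0,0],[0.096,-0.031,0],1],[[0,0,0],[0,0,0],1],[[0,0,0],[0,0,0],1]]'
python3 - <<'E'
from h import *
where(P0); c=snap('wrist','w4');t=snap('top','top4')
a=cv2.resize(t['img'][150:290,260:400,::-1],(420,420),interpolation=cv2.INTER_CUBIC)
b=cv2.resize(c['img'][:,:,::-1],(380,285)); m=np.zeros((420,800,3),np.uint8); m[:,:420]=a; m[:285,420:]=b; cv2.imwrite('pics/m4.png',m)
E
```

```text
clock: 4.8
eef_pos: [0.574, 0.0365, 0.1473]
tool_rot: [0.988, 0.157, -0.002, -0.0]
ft_force: [-0.9, -0.4, -1.5]
grip_width: -0.0003
grasp_force: 0.0
t 4.8 table [np.float64(0.0836), np.float64(0.0009), np.float64(0.1473)] grip -0.0003 q [ 9.875e-01  1.575e-01 -2.100e-03 -5.000e-04] F [-0.9 -0.4 -1.5]
```

View pics/m4.png

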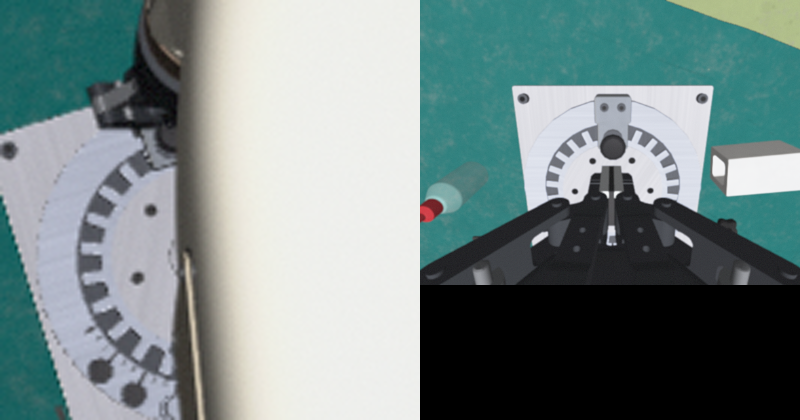

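The right-hand wrist view shows the pin head at (612,147) directly ahead of the fingertips, centred left to right. Descending to the pin.

```bash
python3 -m inch '[[[0,0,0],[0,0,0.06],1],[[0,0,0],[0,0,0.06],1],[[0,0,0],[0,0,0.045],1],[[0,0,0],[0,0,0.01],1],[[0,0,0],[0,0,0.01],1],[[0,0,0],[0,0,0.01],1],[[0,0,0],[0,0,0],1],[[0,0,0],[0,0,0],1]]'
python3 -m inch '[[[0,0,0],[0,0,0.01],1],[[0,0,0],[0,0,0.01],1],[[0,0,0],[0,0,0.01],1],[[0,0,0],[0,0,0],1]]'
```

```text
clock: 5.57
eef_pos: [0.5744, 0.0343, 0.0926]
tool_rot: [0.988, 0.156, 0.001, 0.0]
ft_force: [0.9, 0.7, -0.1]
grip_width: -0.0
grasp_force: 0.0
clock: 5.9
eef_pos: [0.5742, 0.0344, 0.0825]
tool_rot: [0.988, 0.156, 0.0, -0.0]
ft_force: [0.1, 0.5, 0.6]
grip_width: -0.0003
grasp_force: 0.3
```

```bash
python3 -m inch '[[[0,0,0],[0,0,0.008],1],[[0,0,0],[0,0,0.008],1],[[0,0,0],[0,0,0],1]]'; python3 -m inch '[[[0,0,0],[0,0,0.008],1],[[0,0,0],[0,0,0.008],1],[[0,0,0],[0,0,0],1]]'; python3 - <<'E'
from h import *
snap('wrist','w5');where(P0)
E
```

```text
clock: 6.15
eef_pos: [0.574, 0.0345, 0.0776]
tool_rot: [0.988, 0.156, -0.0, -0.0]
ft_force: [-0.3, 0.1, 0.6]
grip_width: 0.0002
grasp_force: 0.4
clock: 6.4
eef_pos: [0.5741, 0.0344, 0.0741]
tool_rot: [0.988, 0.156, 0.0, 0.0]
ft_force: [-2.4, 0.3, 8.1]
grip_width: -0.0
grasp_force: 4.2
t 6.45 table [np.float64(0.0831), np.float64(-0.0011), np.float64(0.0741)] grip 0.0004 q [9.878e-01 1.558e-01 3.000e-04 0.000e+00] F [-2.   0.2  7.6]
```

View pics/w5.png

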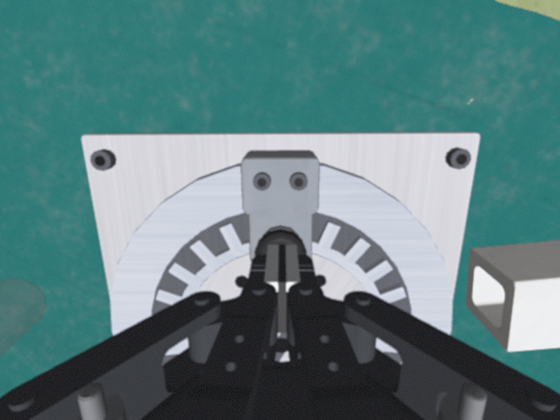

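The fingertips are on the head at about (281,245), and 8 N has built up at 74 mm. I'll press slightly more to seat it, then check.

```bash
python3 -m inch '[[[0,0,0],[0,0,0.005],1],[[0,0,0],[0,0,0],1],[[0,0,0],[0,0,0],1]]'; python3 -m inch '[[[0,0,0],[0,0,0.005],1],[[0,0,0],[0,0,0],1],[[0,0,0],[0,0,0],1]]'
```

```text
clock: 6.7
eef_pos: [0.5742, 0.0344, 0.074]
tool_rot: [0.988, 0.156, 0.001, 0.0]
ft_force: [-4.6, -1.3, 15.1]
grip_width: 0.0003
grasp_force: 7.5
clock: 6.95
eef_pos: [0.5742, 0.0344, 0.0739]
tool_rot: [0.988, 0.156, 0.001, 0.0]
ft_force: [-8.7, -1.1, 22.4]
grip_width: 0.0
grasp_force: 11.2
```

The pin is firmly stopped at 74 mm under 22 N, which is home. I'll retreat straight up, move aside and verify.

```bash
python3 -m inch '[[[0,0,0],[0,0,-0.03],1],[[0,0,0],[0,0,-0.1],1],[[0,0,0],[0,0,-0.12],1],[[0,0,0],[0,0,-0.12],1],[[0,0,0],[-0.1,0.06,0],1],[[0,0,0],[-0.12,0.06,0],1],[[0,0,0],[-0.12,0.06,0],1],[[0,0,0],[-0.12,0.06,0],1],[[0,0,0],[-0.1,0.06,0],1],[[0,0,0],[0,0,0],1]]'
python3 - <<'E'
from h import *
c=snap('wrist','w6');where(P0)
cv2.imwrite('pics/z6.png',cv2.resize(c['img'][:260,60:400,::-1],None,fx=2.3,fy=2.3,interpolation=cv2.INTER_CUBIC))
E
```

```text
clock: 7.78
eef_pos: [0.4371, -0.106, 0.1806]
tool_rot: [0.988, 0.153, -0.002, 0.0]
ft_force: [0.4, 0.4, -0.5]
grip_width: 0.0
grasp_force: 0.0
t 7.83 table [np.float64(-0.088), np.float64(-0.0915), np.float64(0.1809)] grip -0.0002 q [ 9.882e-01  1.534e-01 -7.000e-04 -2.000e-04] F [-0.4 -0.5  0.7]
```

View pics/z6.png

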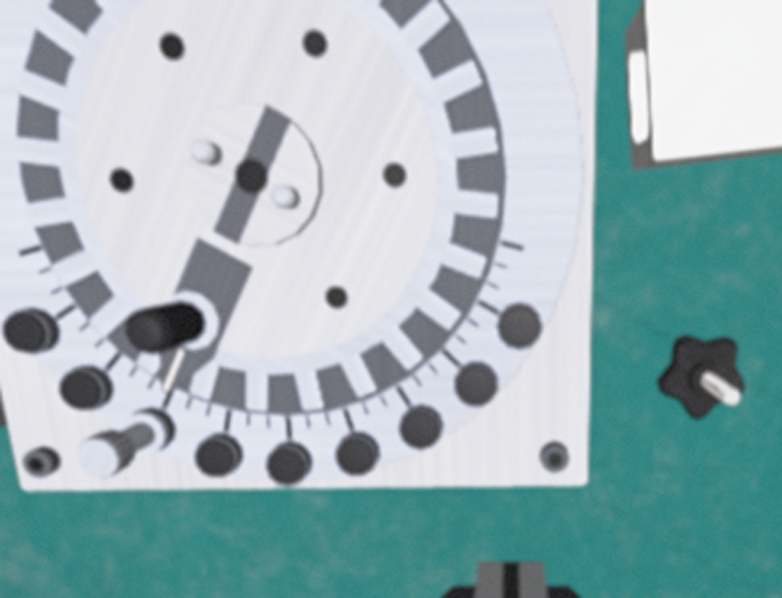

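The pointer's white line ends at (167,388), on the -30° line at (169,400) in front of the peg. The peg is still in its bush and the pin stopped at its 74 mm home height.

```bash
python3 -c "from workcell import workorder; print(workorder.job_done())"
```

```text
the job is handed in; nothing more can be done
None
```

The dial is set at the peg's line (-30°, clockwise of the front), the lock pin is pressed home (it stopped at 74 mm under 22 N), and the job was handed in at about 8 s with the arm clear of the table.

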